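# Re-seat the crooked rings of the plant-card file

### The job

The rings of the lever arch file that holds the plant cards have closed crooked, with their tips caught beside the posts. Lift that file's lever all the way up so that the rings spring open and straighten, then press the lever fully back down so that they close squarely on the posts. Do not work the lever of the empty spare file, and let go at the end.

Things in the scene. Friction and masses are not known exactly. Their poses are not given: they have to be found in the camera images.
- lever_grip (a point): Centre of the lever's grip on the file with the white card stack: a crosswise steel roller, 16 mm dia., 26 mm long (along y), on a bar 18 mm wide, 5 mm thick. Moves and tilts with the lever. Lever down: 34 mm above the table, 29 mm above the file's black board; x level along the bar to the hinge, z up. Hinge line: parallel to y, 90 mm along +x from here, 34 mm above the table.
- lever (a joint): Angle of that lever in rad: 0 = fully down (rings shut, start), 1.0 = fully up (rings open); raising the grip makes it grow. An over-centre spring pulls it down below about 0.5 and springs it up to 1.0 above that; moving it takes under 3 N at the grip. The file (board 245 x 160 x 5 mm) is fixed to the table.
- ring_shift (a joint): Sideways offset in m of that file's two steel rings from their posts: about 0.0125 = crooked (start), 0 = straight. A light spring centres them once the lever is up. The rings stand 40 mm either side of the lever's middle line, beyond the hinge, up to 61 mm high; open, they lean up to 25 mm back over the hinge towards the grip, below 80 mm height.
- spare_lever (a joint): Angle in rad of the lever of the other file: same black board and steel mechanism, but no cards on it and its rings straight. 0 = down, where it starts and must stay. The two files lie side by side, either one on the left.

How it is judged:
By the outcome, as a careful person would: the job done as asked, in the order asked, and still so for the second after the job is handed in, with the robot touching nothing.
It also fails if it takes over 46 s, if anything falls off the work surface, if the arm or the gripper's body presses on something with over 40 N, if the wrist force passes 120 N, or if a joint passes its speed limit or range.

### The arm

A 6-joint arm with a two-finger parallel gripper is mounted at the origin on the work surface. World frame = base frame: x ahead of the robot, y to its left, z up, the work surface at z = 0. Lengths are in m, angles in rad, forces in N, time in s.
With the tool pointing down it reaches from about 0.35 to 0.775 m from the base axis. Payload 5.5 kg.
Tool frame: the origin (TCP) lies between the finger pads; the fingertips stand 8 mm ahead of it and the grasp point (between the pads) lies 11 mm behind it; z points along the fingers, y is the line along which they close (so a half turn about z gives the same grasp; the last joint's range is limited). The gripper opens to 85 mm and grips with 20 to 120 N. Pads are 22 mm wide; open, the fingers measure 114 mm over their backs; the gripper's body (76 mm by 85 mm) begins 54 mm behind the grasp point. The pads swing forward as they close: fully open they stand 13 mm farther back than shut.
Start: joints at [-1.324, 0.313, 0.046, 1.304, 0, 1.431], TCP at [0.217, -0.533, 0.239] pointing down, gripper open.
Joint ranges: [-2.76, 2.76], [-0.86, 1.69], [-1.03, 1.26], [-2.2, 2.34], [-1.47, 1.5], [-3.14, 3.14]. Speed limits (rad/s): [2.57, 2.57, 3.14, 3.14, 3.14, 3.14].

### API

Orientations are given as a unit quaternion [w, x, y, z].
In Python, from workcell import status, vision, job gives the robot as it stands. The module is installed in compiled form; this text tells all that it offers.
- The arm moves only by the tool apply_moves, never from a script. Its argument "moves" is one flat list of numbers, 6 for each row, row after row: the shift along the world's x, y, z in units of 25 mm (1.0 is 25 mm), then the turn, a rotation vector about the world's x, y, z in rad. In form: [x, y, z, rx, ry, rz, x, y, z, rx, ry, rz, ...]. A call has 1 to 20 rows; each row is the pose to reach, as a shift and turn from the pose commanded when the call began; what a row does not reach only later rows make up. A row lasts 1/12 s, in which the tool goes at most 41.7 mm and 7.16 degrees, less where a joint would pass 70% of its speed; a pose out of reach is approached as far as the arm can. A call with a gripper value outside its range is refused whole. "claw" is the opening in per cent of the stroke, from 0 (shut) to 100 (fully open), set as the call begins (left out, the last holds). The fingers move at their own pace and stop on an object; "newtons" is the grip in N (left out, the last holds). Time passes only in rows, so rows that repeat a pose let the fingers close. It gives the time, the measured TCP pose, the force, the opening and the grip force at its end, in the units of the state.
- status.get_state(): the state, without advancing time (a new reading comes with each control period).
- vision.read_camera(name): name is "side" or "top"; returns a dict with "image" (420x560x3 uint8, blue, green, red), "camera_matrix" (3x3 intrinsics, pixels), "camera_from_world" (4x4, takes a point from world to camera coordinates). Camera axes: x right, y down, z forward; pixel columns grow to the right and rows downward; lengths in m; the calibration is good to about 2 mm. A picture is of the moment at which its call begins. There is no depth.
- job.hand_in(): hands the job in; it is judged then, once.
The state is a dict: "clock": time; "joint_pos": joint angles; "qvel": joint speeds; "tau": joint torques, N m; "tcp_pos": TCP position; "orientation": TCP orientation; "wrist_force": force on the tool from outside, world axes, zero at the start; "ft_torque": the same for the moment, N m; "finger_gap": finger opening in m; "grip_force": force on a finger pad.
Only numpy, scipy, OpenCV 4.12 (cv2) and the standard library are available. Lean on these libraries where they do the work, as an engineer would, in place of code of your own. Each camera call takes 0.05 s, during which the arm holds its last target. There are 200 camera calls.

## Working session

There is one attempt and no reset: what is moved stays moved. The work goes in short steps, Python scripts to look and compute and a tool call to move; the robot and the scene stay as the last step left them, time stands still between calls to the robot, and variables do not carry over. Pictures are saved under pics/ and viewed, at most 10 in all, crops included, and the job is handed in when it is done.

Besides the shell and the picture viewer there is one more tool, called as name(argument=value, ...) on one line, values as JSON. apply_moves: Moves the arm, as the interface text tells. Its arguments: {"type":"object","properties":{"moves":{"type":"array","items":{"type":"number"}},"claw":{"type":"number"},"newtons":{"type":"number"}},"required":["moves"]}

```bash
mkdir -p pics; python3 - <<'E'
from workcell import status, vision
import cv2
for n in("top","side"):
    d=vision.read_camera(n); cv2.imwrite(f"pics/{n}0.png",d["image"]); print(n,d["camera_matrix"].tolist(),d["camera_from_world"].round(4).tolist())
print(status.get_state())
E
```

```text
top [[450.0757219795647, 0.0, 282.3605745124424], [0.0, 450.0757219795647, 214.65564281491854], [0.0, 0.0, 1.0]] [[-0.0114, -0.9999, 0.0015, -0.0018], [-0.9792, 0.0109, -0.2024, 0.5858], [0.2024, -0.0038, -0.9793, 0.8978], [0.0, 0.0, 0.0, 1.0]]
side [[448.9655323384768, 0.0, 273.22504113413584], [0.0, 448.9655323384768, 201.68076812197924], [0.0, 0.0, 1.0]] [[-0.9298, -0.3676, -0.0158, 0.5168], [-0.2713, 0.714, -0.6454, 0.2069], [0.2486, -0.5958, -0.7637, 0.6401], [0.0, 0.0, 0.0, 1.0]]
{'clock': 0.1, 'joint_pos': array([-1.32360272e+00,  3.13960585e-01,  4.51005286e-02,  1.30360119e+00,
       -5.26438161e-06,  1.43120564e+00]), 'qvel': array([-0.00016293, -0.00173046,  0.00224483, -0.0003347 , -0.00184009,
       -0.00093095]), 'tau': array([ 2.03031828e-03, -4.81725562e+01,  2.99244225e+01,  1.26777560e-02,
       -1.66410614e-04, -1.91381289e-06]), 'tcp_pos': array([ 0.21678321, -0.5320955 ,  0.2384812 ]), 'orientation': array([-8.31115033e-04,  9.81357609e-01,  1.92188841e-01, -4.73944024e-05]), 'wrist_force': array([-0.37455219,  0.36603952,  0.38653596]), 'ft_torque': array([ 0.05482611, -0.01712061,  0.03579982]), 'grip_force': 0.0, 'finger_gap': 0.08546480724645324}
```

View pics/top0.png

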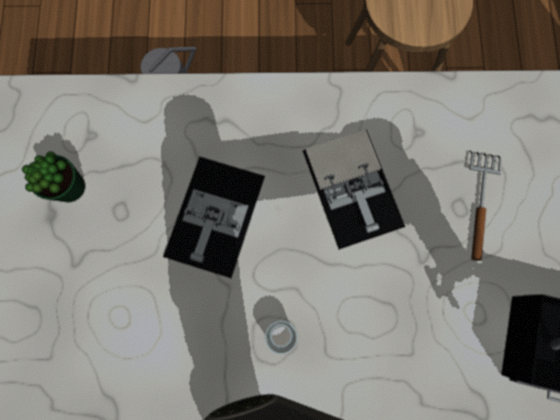

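View pics/side0.png

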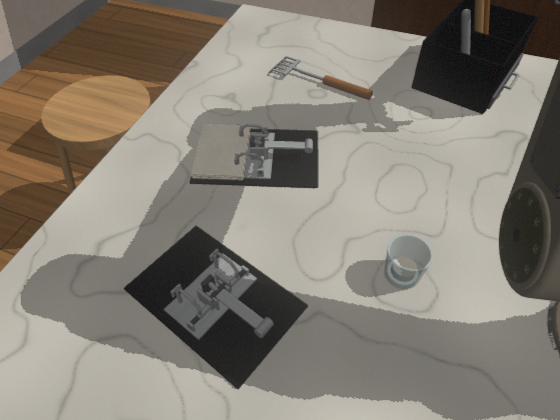

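The card file is on the right in the top view, with its grip near (373,228). In the side view it is the upper file, with its grip near (309,146). I'll enlarge both views.

```bash
python3 - <<'E'
import cv2,numpy as np
a=cv2.imread("pics/top0.png")[120:260,290:420]; b=cv2.imread("pics/side0.png")[110:200,180:340]
a=cv2.resize(a,None,fx=4,fy=4,interpolation=cv2.INTER_CUBIC)[:,:]; b=cv2.resize(b,None,fx=5,fy=5,interpolation=cv2.INTER_CUBIC)
cv2.imwrite("pics/a.png",a);cv2.imwrite("pics/b.png",b)
E
```

```text
(no output)
```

View pics/a.png

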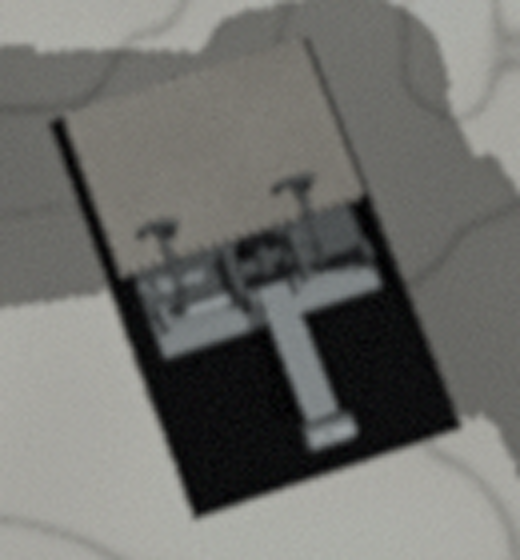

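View pics/b.png

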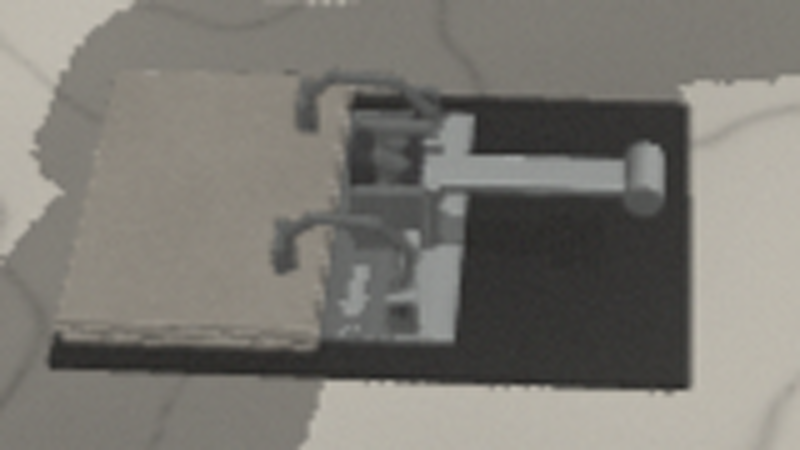

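The top crop shows the grip at (331,430), the bar running up to (283,300), and the board corners at (57,120), (303,38), (460,424) and (195,517). The side crop shows the roller at (645,180).

```bash
cat > h.py <<'E'
import numpy as np
from workcell import status,vision
def ray(d,p):
    T=d["camera_from_world"];R,t=T[:3,:3],T[:3,3]
    return -R.T@t, R.T@np.linalg.inv(d["camera_matrix"])@[p[0],p[1],1]
def plane(d,p,z):
    o,v=ray(d,p); return o+v*(z-o[2])/v[2]
def tri(d1,p1,d2,p2):
    o,v=ray(d1,p1);q,w=ray(d2,p2)
    s=np.linalg.lstsq(np.c_[v,-w],q-o,rcond=None)[0]
    a,b=o+v*s[0],q+w*s[1]; return (a+b)/2,np.linalg.norm(a-b)
E
python3 - <<'E'
from h import *
t,s=vision.read_camera("top"),vision.read_camera("side")
T=lambda x,y:(x/4+290-.4,y/4+120-.4)
S=lambda x,y:(x/5+180-.4,y/5+110-.4)
print(tri(t,T(331,430),s,S(645,180)))
print("grip z34",plane(t,T(331,430),.034),plane(s,S(645,180),.034))
print("bar", plane(t,T(287,315),.036))
c=[plane(t,T(*p),.005) for p in((57,120),(303,38),(460,424),(195,517))]
for i in range(4):
    e=c[(i+1)%4]-c[i]; print(c[i],np.linalg.norm(e),np.degrees(np.arctan2(e[1],e[0])))
E
```

```text
(array([ 0.56209482, -0.20524934,  0.0277388 ]), np.float64(0.0005108684798236753))
grip z34 [ 0.56125065 -0.20392451  0.034     ] [ 0.55992002 -0.19871835  0.034     ]
bar [ 0.62532996 -0.18264634  0.036     ]
[ 0.75073597 -0.06030516  0.005     ] 0.15334785991031882 -71.35391246313257
[ 0.79976459 -0.20560403  0.005     ] 0.2432560994907305 -161.5929036831794
[ 0.56895423 -0.28241617  0.005     ] 0.15879112132418005 108.62825313677706
[ 0.51823211 -0.13194396  0.005     ] 0.24329028139228545 17.125045138154118
```

apply_moves(moves=[0,4,2,0,0,0,0,8,2,0,0,0,0,8,2,0,0,0,0,8,2,0,0,0,0,8,2,0,0,0,0,8,2,0,0,0,13.75,13.15,-3.5,0,0,-0.073,13.75,13.15,-3.5,0,0,-0.073,13.75,13.15,-3.5,0,0,-0.073,13.75,13.15,-3.5,0,0,-0.073,13.75,13.15,-3.5,0,0,-0.073,13.75,13.15,-3.5,0,0,-0.073,13.75,13.15,-3.5,0,0,-0.073,13.75,13.15,-3.5,0,0,-0.073,13.75,13.15,-3.5,0,0,-0.073,13.75,13.15,-3.5,0,0,-0.073,13.75,13.15,-3.5,0,0,-0.073,13.75,13.15,-3.5,0,0,-0.073,13.75,13.15,-3.5,0,0,-0.073,13.75,13.15,-3.5,0,0,-0.073], claw=65)

```text
clock: 1.87
tcp_pos: [0.5599, -0.2045, 0.1525]
orientation: [0.0, 0.988, 0.156, 0.0]
wrist_force: [-0.2, 0.6, 0.4]
finger_gap: 0.0555
grip_force: 0.0
```

```bash
python3 - <<'E'
from h import *
import cv2
ims=[]
for n in("top","side"):
    d=vision.read_camera(n); s=status.get_state()
    for p in (s["tcp_pos"],np.array([.561,-.203,.034]),np.array([.647,-.175,.034])):
        c=d["camera_from_world"]@[*p,1]; q=d["camera_matrix"]@c[:3]; print(n,(q[:2]/q[2]).round(1))
    ims.append(d["image"])
print(s["tcp_pos"],s["orientation"],s["wrist_force"])
a=cv2.resize(ims[0][120:270,290:430],(392,420));b=cv2.resize(ims[1][60:210,200:340],(392,420))
cv2.imwrite("pics/c.png",np.hstack([a,b]))
E
```

```text
top [385.  216.9]
top [371.9 227.2]
top [357.3 189.1]
side [312.7  93.1]
side [308.8 144.1]
side [262.5 142.7]
[ 0.55999331 -0.20468444  0.15277972] [4.16814121e-04 9.87842707e-01 1.55455598e-01 4.11506028e-04] [-0.04252538  0.4853853   0.13143658]
```

View pics/c.png

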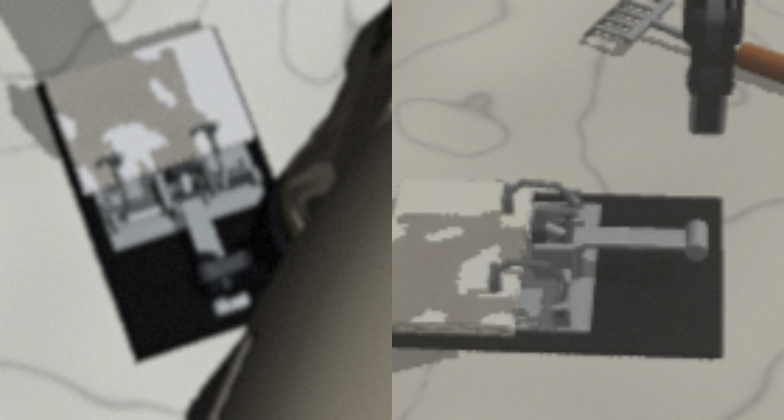

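The side view shows the fingers directly above the roller and lined up with it, and the grip where it was measured. I'll go down and grip the roller's end faces.

apply_moves(moves=[0,0.07,-1.3,0,0,0,0,0.07,-2.6,0,0,0,0,0.07,-3.7,0,0,0,0,0.07,-4.5,0,0,0,0,0.07,-5,0,0,0,0,0.07,-5.2,0,0,0,0,0.07,-5.2,0,0,0,0,0.07,-5.2,0,0,0])

```text
clock: 2.63
tcp_pos: [0.5609, -0.2027, 0.0228]
orientation: [0.0, 0.988, 0.156, 0.0]
wrist_force: [0.2, 1.1, -0.1]
finger_gap: 0.0554
grip_force: 0.0
```

apply_moves(moves=[0,0,0,0,0,0,0,0,0,0,0,0,0,0,0,0,0,0,0,0,0,0,0,0,0,0,0,0,0,0,0,0,0,0,0,0,0,0,0,0,0,0,0,0,0,0,0,0], claw=0, newtons=30)

```text
clock: 3.3
tcp_pos: [0.5609, -0.201, 0.0234]
orientation: [-0.001, 0.988, 0.156, 0.001]
wrist_force: [-0.9, 4.6, 5.8]
finger_gap: 0.0253
grip_force: 32.1
```

apply_moves(moves=[0.004,0,0.18,0,0,0,0.017,0.01,0.36,0,0,0,0.04,0.01,0.54,0,0,0,0.07,0.02,0.72,0,0,0,0.11,0.035,0.89,0,0,0,0.15,0.05,1.06,0,0,0,0.15,0.05,1.06,0,0,0])

```text
clock: 3.88
tcp_pos: [0.5638, -0.2, 0.0489]
orientation: [-0.001, 0.988, 0.157, -0.001]
wrist_force: [0.2, 6.9, -2.9]
finger_gap: 0.0249
grip_force: 30.1
```

apply_moves(moves=[0.12,0.04,0.34,0,0,0,0.27,0.09,0.66,0,0,0,0.36,0.12,0.82,0,0,0,0.45,0.15,0.97,0,0,0,0.55,0.18,1.12,0,0,0,0.65,0.21,1.26,0,0,0,0.77,0.25,1.39,0,0,0,0.89,0.29,1.52,0,0,0,1.02,0.33,1.64,0,0,0,1.14,0.37,1.76,0,0,0,1.28,0.42,1.87,0,0,0,1.43,0.47,1.97,0,0,0,1.48,0.49,2.02,0,0,0,1.48,0.49,2.02,0,0,0,1.48,0.49,2.02,0,0,0])

```text
clock: 5.13
tcp_pos: [0.6012, -0.1879, 0.1001]
orientation: [-0.0, 0.988, 0.156, -0.0]
wrist_force: [-2.9, 5.6, -1.0]
finger_gap: 0.0253
grip_force: 29.9
```

```bash
python3 - <<'E'
from h import *
import cv2
ims=[vision.read_camera(n)["image"] for n in("top","side")]
a=cv2.resize(ims[0][120:270,290:430],(392,420));b=cv2.resize(ims[1][60:210,200:340],(392,420))
cv2.imwrite("pics/d.png",np.hstack([a,b]))
E
```

```text
(no output)
```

View pics/d.png

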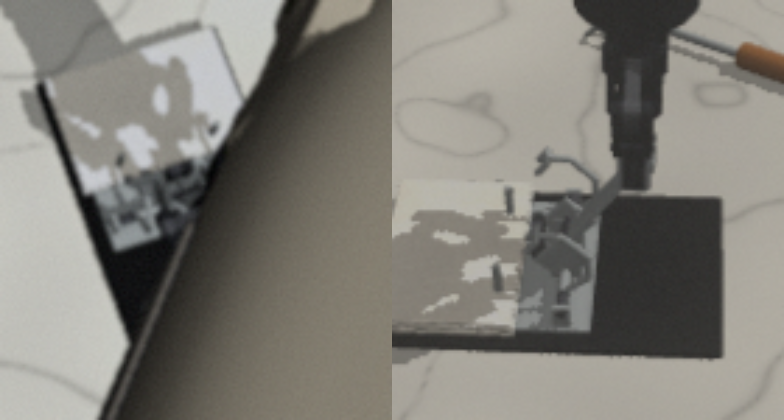

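The rings stand open and the lever is up, at (600,200) in the picture. I'll ease the grip for a moment so the spring takes the lever fully to its stop, then grip again.

apply_moves(moves=[0,0,0,0,0,0,0,0,0,0,0,0,0,0,0,0,0,0,0,0,0,0,0,0,0,0,0,0,0,0,0,0,0,0,0,0,0,0,0,0,0,0,0,0,0,0,0,0], claw=42)

```text
clock: 5.9
tcp_pos: [0.6014, -0.1887, 0.0988]
orientation: [0.0, 0.988, 0.156, -0.0]
wrist_force: [-0.1, 0.6, 0.1]
finger_gap: 0.0354
grip_force: 0.0
```

```bash
python3 - <<'E'
from h import *
import cv2
d=vision.read_camera("side"); s=status.get_state()
print(s["tcp_pos"],s["wrist_force"],s["finger_gap"])
cv2.imwrite("pics/e.png",cv2.resize(d["image"][80:190,230:330],(700,600)[:2],interpolation=cv2.INTER_CUBIC))
E
```

```text
[ 0.60136062 -0.18863996  0.09877266] [-0.26114842 -0.13770204  0.91392454] 0.036368820750733076
```

View pics/e.png

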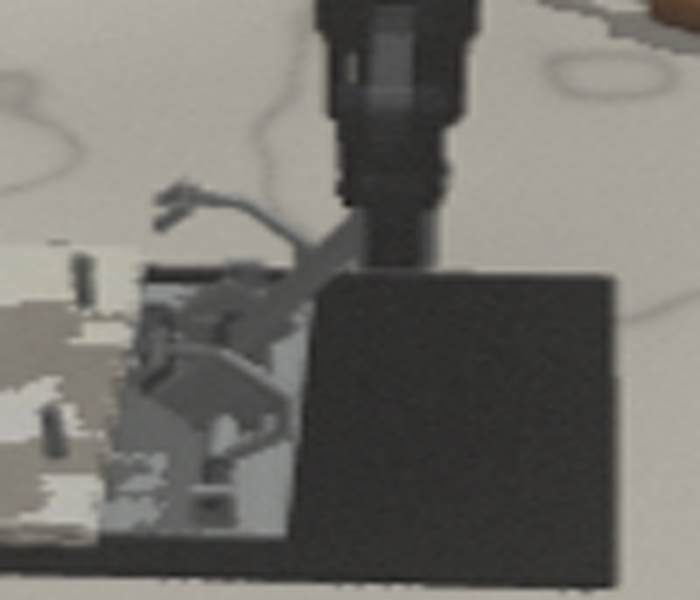

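The lever stays at its upper stop by itself, the rings are open, and their tips line up with the posts. I'll grip again and bring it down along the arc.

apply_moves(moves=[0,0,0,0,0,0,0,0,0,0,0,0,0,0,0,0,0,0,0,0,0,0,0,0,0,0,0,0,0,0,0,0,0,0,0,0,-0.3,-0.11,-0.25,0,0,0,-0.56,-0.19,-0.49,0,0,0,-0.8,-0.27,-0.75,0,0,0,-1.02,-0.34,-1.04,0,0,0,-1.2,-0.4,-1.35,0,0,0,-1.35,-0.45,-1.67,0,0,0,-1.47,-0.49,-2.01,0,0,0,-1.56,-0.52,-2.36,0,0,0,-1.61,-0.53,-2.72,0,0,0,-1.63,-0.54,-3.08,0,0,0,-1.63,-0.54,-3.15,0,0,0,-1.63,-0.54,-3.15,0,0,0,-1.63,-0.54,-3.15,0,0,0], claw=0, newtons=30)

```text
clock: 7.53
tcp_pos: [0.56, -0.2012, 0.0196]
orientation: [-0.001, 0.988, 0.157, -0.001]
wrist_force: [-1.3, 4.8, 2.7]
finger_gap: 0.0252
grip_force: 33.9
```

apply_moves(moves=[0,0,0,0,0,0,0,0,0,0,0,0,0,0,0,0,0,0,0,0,0,0,0,0,0,0,0,0,0,0,0,0,0,0,0,0,0,0,0.5,0,0,0,0,0,1.5,0,0,0,0,0,3,0,0,0,0,0,4.5,0,0,0,0,0,5,0,0,0,0,0,5,0,0,0,0,0,5,0,0,0], claw=65)

```text
clock: 8.62
tcp_pos: [0.5613, -0.2025, 0.1461]
orientation: [0.001, 0.988, 0.156, 0.001]
wrist_force: [-0.7, 0.6, -0.1]
finger_gap: 0.0554
grip_force: 0.0
```

```bash
python3 - <<'E'
from h import *
import cv2
d=vision.read_camera("side")
cv2.imwrite("pics/f.png",cv2.resize(d["image"][80:190,200:330],(780,600),interpolation=cv2.INTER_CUBIC))
E
```

```text
(no output)
```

View pics/f.png

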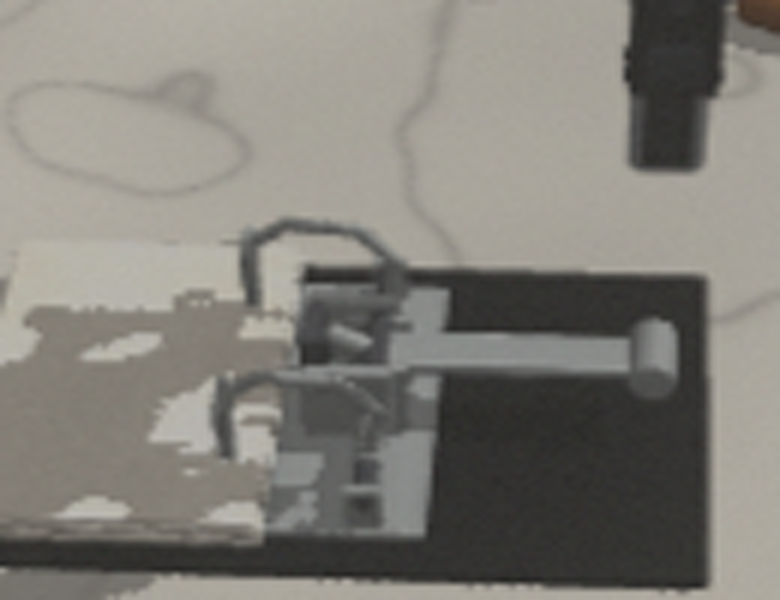

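The rings now close squarely on their posts. The roller is back at about (309,146), its fully-down position, and the gripper is well clear.

```bash
python3 -c "
from workcell import job
print(job.hand_in())"
```

```text
the job is handed in; nothing more can be done
None
```

I lifted the card file's lever fully so the rings sprang open and straightened, then pressed it back down. The last picture shows the rings closed squarely on their posts; the gripper let go and is clear, the spare file's lever was never touched, and the job is handed in at about 9 s.

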